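# Refit the bar knob of a luthier's cam clamp and lock the neck blank

### The job

The black bar knob has come off the cam clamp that holds the guitar-neck blank. Push it gently onto the clamp's keyed spindle, turning it slowly until it drops fully home where the spindle stands, and only then turn the spindle clockwise with it until the knob's nose points at the steel rib; let go and leave everything else on the bench where it is.

Things in the scene. Friction and masses are not known exactly. Their poses are not given: they have to be found in the camera images.
- knob: Loose black bar knob, 0.12 kg, standing upright on its hub on the bench, left or right of the clamp. Origin: centre of the hub's underside, on the bore axis; z up; +x is the way the nose points. Hub: octagon 50 mm across, 29 mm tall. Bore open below: 14.3 mm across, 26 mm deep, with one full-depth keyway 6.1 mm wide on the nose (+x) side, reaching 19.5 mm from the axis.
- bar (a point): Grip point on the knob's bar, on the axis, 52 mm above its underside; axes as the knob's. The bar on top of the hub lies along x, from x = -25 to +29 mm, z = 29 to 58 mm above the underside, and is 14 mm thick with flat sides facing y: grip it across these.
- nose (a point): Tip of the small pointed nose at one end of the bar: 36 mm from the axis towards the knob's +x, 34 mm above the underside.
- clamp: Steel cam clamp fixed to the bench, 185 x 150 mm. Origin: on the bench, on the axis of the upright spindle; z up; +x points from the spindle to the rib. Neck blank and fence lie on the -x side (x -30 to -107, y -95 to +143 mm), 45 mm high; only the spindle stands above 50 mm. The spindle turns about z with stiff friction (0.15 N m): light rubbing leaves it, a hard press drags it round.
- seat (a point): Centre of the flat seat (top of the spindle's 46 mm cam disc) on the spindle axis, 50 mm above the bench; axes as the clamp's. Fixed in the clamp, it does not turn. The knob is home when its underside lies here; home, its nose points the way of the spindle's key, with about 3 degrees of play either way.
- post_top (a point): Top of the spindle's post on its axis, 22.5 mm above the seat; fixed axes. The post is round, 13 mm, with a 3 mm chamfer; its top 8.5 mm are plain and centre the bore before the key is met.
- key_top (a point): On the spindle axis at the level of the key's top, 14 mm above the seat; fixed axes. The one key, 5 mm wide, stands out to 17 mm from the axis, from the seat up to here. Its angle is not reported: at the start 23 to 81 degrees anticlockwise (from above) of the rib's direction. Out of line, the knob rests here on the key. Press with 4 to 8 N; over 60 N between knob and clamp is too much.
- rib (a point): Middle of the top of the index rib: thin upright steel plate, 46 to 66 mm from the spindle axis, 6 mm thick, top 50 mm above the bench. Clockwise, the spindle meets a hard stop about 5 degrees past it.
- star_knob: Bystander: black round knob with five lobes, about 48 mm across, 22 mm tall; origin under its centre. On the bench on the other side of the clamp from the bar knob.
- glue: Bystander: white bottle with orange cap, 60 mm diameter, 150 mm tall, beyond the clamp; origin under its centre.
- plane: Bystander: hand plane, 50 x 160 mm steel sole, wooden handle, 70 mm tall, beyond the clamp; origin under its centre, long along y.
- chisel: Bystander: wood chisel, 235 mm long along x, 24 mm thick handle; origin on the bench under the ferrule.
- bridge_blank: Bystander: dark wooden bar 35 x 160 x 11 mm, to the right of the robot; origin under its centre.
- tin: Bystander: open aluminium tin, 72 mm diameter, 80 mm tall, on the right; origin under its centre.
Not all that is in view belongs to the job. What is meant by the knob is not blue or orange, and is the smaller of those in its own colour.

How it is judged (in metres and radians):
On the way:
1. the knob drops fully home on the spindle while its nose still points more than 15 degrees away from the rib (horizontal distance between knob and seat below 0.003 m and z of knob in the frame of seat below 0.003 m and angle between knob's own z axis and vertical below 0.09 rad and angle between the x axis of knob and the x axis of clamp, either way round above 0.26 rad), for 0.1 s.
At the end, for the whole second after the job is handed in: the knob is fully home on the spindle (underside within 3 mm of the seat, centred within 3 mm, upright within 5 degrees), its nose points at the rib within 12.5 degrees, and it is released and at rest (horizontal distance between knob and seat below 0.003 m and z of knob in the frame of seat below 0.003 m and angle between knob's own z axis and vertical below 0.09 rad and angle between the x axis of knob and the x axis of clamp, either way round below 0.22 rad and linear speed of knob below 0.01 m/s); the robot touches nothing.
It fails at once if the knob and the clamp press on each other with more than 60 N (contact force between knob and clamp above 60 N).
It fails at once if a bystander is moved more than 30 mm (distance of any of star_knob, glue, plane, chisel, bridge_blank, tin from where it was at the start of the episode above 0.03 m).
It also fails if it takes over 58 s, if anything falls off the work surface, if the arm or the gripper's body presses on something with over 40 N, if the wrist force passes 120 N, or if a joint passes its speed limit or range.

### The arm

A 6-joint arm with a two-finger parallel gripper is mounted at the origin on the work surface. World frame = base frame: x ahead of the robot, y to its left, z up, the work surface at z = 0. Lengths are in m, angles in degrees, forces in N, time in s.
With the tool pointing down it reaches from about 0.3 to 1 m from the base axis. Payload 5.1 kg.
Tool frame: the origin (TCP) lies midway between the tips of the shut fingers; the grasp point (between the pads) lies 19 mm behind it; z points along the fingers, y is the line along which they close (so a half turn about z gives the same grasp; the last joint's range is limited). The gripper opens to 95 mm and grips with 3 to 60 N. Pads are 20 mm wide; open, the fingers measure 119 mm over their backs; the gripper's body (75 mm by 180 mm) begins 59 mm behind the grasp point.
Start: joints at [-73.602, 7.093, 94.555, -0, 78.352, -4.733], TCP at [0.234, -0.606, 0.215] pointing down, gripper open.
Joint ranges: [-149.61, 149.61], [-58.7, 133.49], [1.44, 155.28], [-77.14, 257.14], [18.33, 153.61], [-166.67, 166.67]. Speed limits (degrees/s): [147.25, 147.25, 180, 180, 180, 180].

### API

Orientations are given as [roll, pitch, yaw] about the fixed x, y, z axes, in that order (R = Rz(yaw) Ry(pitch) Rx(roll)).
In Python, from plant import manip gives the robot as it stands.
- The arm moves only by the shell command python3 -m crank 'ROWS' [FORCE]. ROWS is JSON, a list of rows, each an object of numbers: "gripper": the closure, from -1 (fully open) to 1 (shut); "dx", "dy", "dz": the shift along the world's x, y, z in m; "wx", "wy", "wz": the turn, a rotation vector about the world's x, y, z in rad. In form: [{"gripper": .., "dx": .., "dy": .., "dz": .., "wx": .., "wy": .., "wz": ..}, ...]. A call has 1 to 5 rows; each row shifts and turns the commanded pose from where the row before left it; what a row does not reach is not made up. A row lasts 1/10 s, in which the tool goes at most 50 mm and 8.59 degrees, less where a joint would pass 70% of its speed; a pose out of reach is approached as far as the arm can. A call is refused whole if a number of a shift passes 0.05 or a number of a turn 0.15, either way. A call with a gripper value outside its range is refused whole. The fingers move at their own pace and stop on an object; FORCE is the grip in N (left out, the last holds). Time passes only in rows, so rows that do not move let the fingers close. It gives the time, the measured TCP pose, the force, the opening and the grip force at its end, in the units of the state.
- manip.sense(): the state, without advancing time (a new reading comes with each control period).
- manip.read_camera(name): name is "scene" or "side" or "wrist"; returns a dict with "image" (420x560x3 uint8, red, green, blue), "z_map" (420x560 float32, m along the optical axis (not along the pixel's ray), 0 where there is no reading), "intrinsics" (3x3 intrinsics, pixels), "xyz" and "orientation" of the camera in the world. Camera axes: x right, y down, z forward; pixel columns grow to the right and rows downward; lengths in m; the calibration is good to about 2 mm. A picture is of the moment at which its call begins.
- manip.job_done(): hands the job in; it is judged then, once.
The state is a dict: "time_s": time; "q": joint angles; "dq": joint speeds; "joint_torque": joint torques, N m; "ee_pos": TCP position; "ee_rot": TCP orientation; "contact_force": force on the tool from outside, world axes, zero at the start; "torque": the same for the moment, N m; "gripper_width": finger opening in m; "grasp_force": force on a finger pad.
Only numpy, scipy, OpenCV 4.12 (cv2) and the standard library are available. Lean on these libraries where they do the work, as an engineer would, in place of code of your own. Each camera call takes 0.05 s, during which the arm holds its last target. There are 200 camera calls.

## Working session

There is one attempt and no reset: what is moved stays moved. The work goes in short steps, Python scripts to look and compute and a shell command to move; the robot and the scene stay as the last step left them, time stands still between calls to the robot, and variables do not carry over. Pictures are saved under pics/ and viewed, at most 10 in all, crops included, and the job is handed in when it is done.

```bash
mkdir -p pics; cat > h.py <<'E'
import numpy as np,cv2
from plant import manip
from scipy.spatial.transform import Rotation as R
def cam(n):
    c=manip.read_camera(n); o=np.array(c["orientation"],float)
    c["R"]=R.from_euler('xyz',o,degrees=True).as_matrix() if o.size==3 else (o if o.size==9 else R.from_quat(o).as_matrix())
    c["K"]=np.array(c["intrinsics"]);c["t"]=np.array(c["xyz"]);return c
def pts(c,u,v):
    u=np.asarray(u);v=np.asarray(v);z=c["z_map"][v,u].astype(float)
    p=np.stack([u,v,np.ones_like(u)],-1)@np.linalg.inv(c["K"]).T*z[...,None]
    return p@c["R"].T+c["t"]
def ray(c,u,v,h):
    d=c["R"]@np.linalg.inv(c["K"])@np.array([u,v,1.]);return c["t"]+d*(h-c["t"][2])/d[2]
def proj(c,p):
    q=c["K"]@(c["R"].T@(np.array(p)-c["t"]));return q[:2]/q[2]
def save(c,f): cv2.imwrite("pics/"+f,c["image"][...,::-1])
E
python3 - <<'E'
from h import *
for n in("scene","side"):
    c=cam(n);save(c,n+"0.png");print(n,c["t"],c["orientation"],c["K"].tolist())
print(manip.sense())
E
```

```text
scene [ 1.66857545 -0.56901523  0.89289897] [-123.61216589    1.40136941   62.85277771] [[546.7026694315975, 0.0, 271.0085762711745], [0.0, 546.7026694315975, 213.88616060013553], [0.0, 0.0, 1.0]]
side [0.21573031 0.97456324 1.06598549] [-133.23695994    0.89406095 -162.21209082] [[507.03598417954163, 0.0, 270.67057016915396], [0.0, 507.03598417954163, 202.43732206357842], [0.0, 0.0, 1.0]]
{'time_s': 0.1, 'q': array([-7.36024003e+01,  7.12694668e+00,  9.46270722e+01,  2.58653470e-04,
        7.83508181e+01, -4.73325638e+00]), 'dq': array([-0.04889268, -0.15329161, -0.12664523,  0.01823183,  0.00448769,
       -0.08838115]), 'joint_torque': array([ 8.26712949e-04, -4.18879008e+01, -3.61098433e+01,  7.77945668e-02,
        4.61732852e-02, -7.76760544e-05]), 'ee_pos': array([ 0.23412664, -0.60574447,  0.21353333]), 'ee_rot': array([-1.79895541e+02, -8.90319537e-03,  2.11307955e+01]), 'contact_force': array([-0.85067974, -0.34579719,  0.51954933]), 'torque': array([ 0.01169272, -0.02489983,  0.00968196]), 'grasp_force': 0.0, 'gripper_width': 0.09523880714831379}
```

View pics/scene0.png

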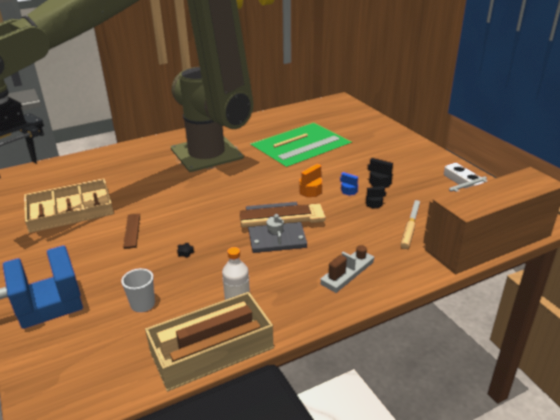

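View pics/side0.png

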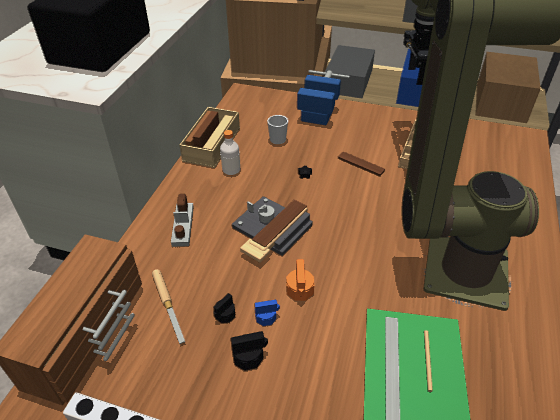

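Bar knobs in the side view: orange (300,283), blue (265,312), large black (248,350), small black (225,308). The black star knob at (305,172) is a bystander. I choose the small black one at side (225,308), which is scene (375,197), and check it in a crop.

```bash
python3 - <<'E'
from h import *
c=cam("side")
I=c["image"]
a=cv2.resize(I[270:375,180:300],None,fx=4,fy=4,interpolation=cv2.INTER_CUBIC)
b=cv2.resize(I[180:270,220:330],None,fx=4,fy=4,interpolation=cv2.INTER_CUBIC)
H=max(a.shape[0],b.shape[0]); H
b=cv2.copyMakeBorder(b,0,H-b.shape[0],0,0,cv2.BORDER_CONSTANT)
o=np.hstack([a,b]); o=cv2.resize(o,None,fx=.85,fy=.85); cv2.imwrite("pics/crop1.png",o[...,::-1])
# black blobs
m=((I.max(-1)<50)&(c["z_map"]>0)).astype(np.uint8)
m[:, 350:]=0
n,l,s,ce=cv2.connectedComponentsWithStats(m)
for i in range(1,n):
    if s[i,4]>60:
        v,u=np.where(l==i);p=pts(c,u,v)
        k=(p[:,2]>-.01)&(p[:,2]<.12)
        if k.sum()<40: continue
        p=p[k];top=p[p[:,2]>p[:,2].max()-.008]
        print(s[i],ce[i].round(),p.mean(0).round(3),p.min(0).round(3),p.max(0).round(3),"top",top.mean(0).round(3))
for u,v in((266,211),(251,204),(180,222)): print(u,v,pts(c,[u],[v]))
E
```

```text
[193 113  26  34 279] [206. 133.] [ 0.869 -0.301  0.065] [ 0.863 -0.4    0.04 ] [ 0.892 -0.23   0.087] top [ 0.869 -0.292  0.083]
[298 166  14  12 131] [305. 172.] [ 0.512 -0.254  0.015] [ 0.493 -0.282 -0.003] [ 0.537 -0.234  0.027] top [ 0.513 -0.259  0.022]
[178 197  10  15  62] [183. 206.] [0.799 0.041 0.052] [0.79  0.011 0.027] [0.809 0.057 0.067] top [0.799 0.042 0.062]
[271 216  41  39 292] [291. 237.] [0.472 0.041 0.021] [ 0.434 -0.041 -0.001] [0.518 0.099 0.044] top [0.474 0.041 0.039]
[214 294  21  29 454] [225. 309.] [0.557 0.329 0.035] [ 0.536  0.297 -0.003] [0.586 0.353 0.064] top [0.563 0.323 0.058]
[ 231  332   37   39 1037] [248. 350.] [0.462 0.423 0.049] [ 0.429  0.385 -0.001] [0.501 0.449 0.085] top [0.468 0.412 0.08 ]
[ 77 399  16  16 199] [ 84. 406.] [0.749 0.641 0.036] [0.732 0.625 0.031] [0.766 0.658 0.041] top [0.748 0.642 0.036]
[102 407  16  13 175] [110. 414.] [0.69  0.639 0.036] [0.671 0.624 0.031] [0.705 0.654 0.041] top [0.689 0.639 0.036]
266 211 [[ 0.56205255 -0.00925159  0.05229329]]
251 204 [[ 0.61390744 -0.02665756  0.04994935]]
180 222 [[0.80089771 0.07090293 0.01469525]]
```

View pics/crop1.png

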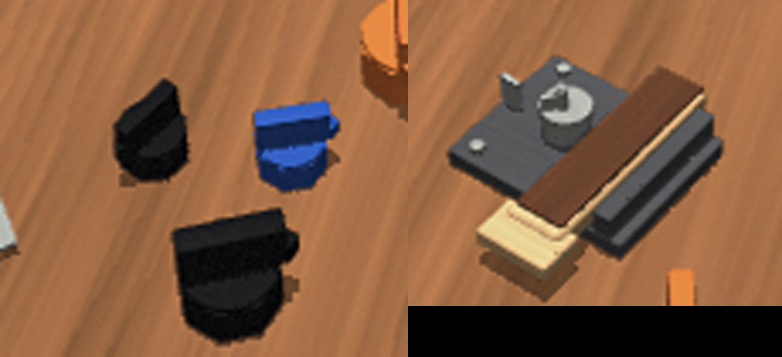

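```bash
for i in 1 2 3 4; do :; done
python3 -m crank '[{"dx":0.016,"dy":0.047,"dz":0.01},{"dx":0.016,"dy":0.047,"dz":0.01},{"dx":0.016,"dy":0.047,"dz":0.01},{"dx":0.016,"dy":0.047,"dz":0.01},{"dx":0.016,"dy":0.047}]'
python3 -m crank '[{"dx":0.016,"dy":0.047},{"dx":0.016,"dy":0.047},{"dx":0.016,"dy":0.047},{"dx":0.016,"dy":0.047},{"dx":0.016,"dy":0.047}]'
python3 -m crank '[{"dx":0.016,"dy":0.047},{"dx":0.016,"dy":0.047},{"dx":0.016,"dy":0.047},{"dx":0.016,"dy":0.047},{"dx":0.016,"dy":0.047}]'
python3 - <<'E'
from h import *
c=cam("wrist");save(c,"w1.png");print(c["t"],c["R"].round(2).tolist())
c=cam("side");I=c["image"]
m=((I.max(-1)<60)&(c["z_map"]>0));m[:290]=0;m[325:]=0;m[:,:208]=0;m[:,240:]=0
v,u=np.where(m);p=pts(c,u,v);t=p[(p[:,2]>.050)&(p[:,2]<.07)]
a=t[t[:,2]>.055];q=a[:,:2]-a[:,:2].mean(0);U,S,V=np.linalg.svd(q);print(a.mean(0),len(a),np.degrees(np.arctan2(V[0,1],V[0,0])),np.ptp(q@V.T,axis=0))
E
```

```text
[ 0.29623011 -0.58137857  0.38358097] [[0.36, -0.91, -0.22], [-0.93, -0.35, -0.08], [-0.0, 0.24, -0.97]]
[0.56338965 0.32263252 0.05754226] 92 68.68588732856011 [0.05345691 0.01451338]invalid input at $[0]: expected keys gripper, dx, dy, dz, wx, wy, wz
invalid input at $[0]: expected keys gripper, dx, dy, dz, wx, wy, wz
invalid input at $[0]: expected keys gripper, dx, dy, dz, wx, wy, wz
```

View pics/w1.png

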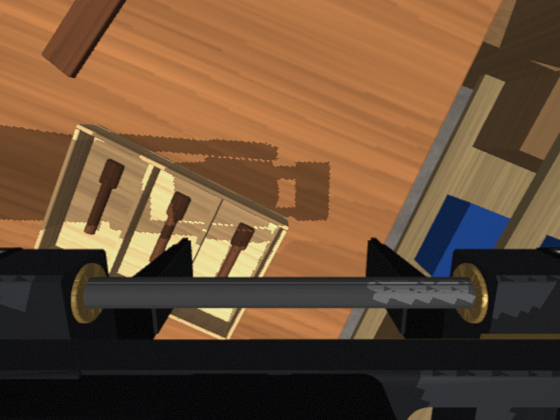

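The wrist picture shows the bench below the start pose, because the arm did not move: rows need all keys. The fingers lie at the bottom of the frame, near row 290.

```bash
python3 -m crank '[{"gripper":-1,"dx":0.016,"dy":0.047,"dz":0.01,"wx":0,"wy":0,"wz":0.04},{"gripper":-1,"dx":0.016,"dy":0.047,"dz":0.01,"wx":0,"wy":0,"wz":0.04},{"gripper":-1,"dx":0.016,"dy":0.047,"dz":0.01,"wx":0,"wy":0,"wz":0.04},{"gripper":-1,"dx":0.016,"dy":0.047,"dz":0.01,"wx":0,"wy":0,"wz":0.04},{"gripper":-1,"dx":0.016,"dy":0.047,"dz":0,"wx":0,"wy":0,"wz":0.04}]'
python3 -m crank '[{"gripper":-1,"dx":0.016,"dy":0.047,"dz":0,"wx":0,"wy":0,"wz":0.04},{"gripper":-1,"dx":0.016,"dy":0.047,"dz":0,"wx":0,"wy":0,"wz":0.04},{"gripper":-1,"dx":0.016,"dy":0.047,"dz":0,"wx":0,"wy":0,"wz":0.04},{"gripper":-1,"dx":0.016,"dy":0.047,"dz":0,"wx":0,"wy":0,"wz":0.04},{"gripper":-1,"dx":0.016,"dy":0.047,"dz":0,"wx":0,"wy":0,"wz":0.04}]'
python3 - <<'E'
from h import *
c=cam("wrist");save(c,"w2.png");np.savez("w2.npz",**c)
E
```

```text
time_s: 0.75
ee_pos: [0.3141, -0.3725, 0.2558]
ee_rot: [179.8, -0.0, 32.6]
contact_force: [1.3, 0.9, -0.7]
gripper_width: 0.0951
grasp_force: 0.0
time_s: 1.25
ee_pos: [0.3936, -0.1368, 0.2543]
ee_rot: [179.9, -0.0, 44.1]
contact_force: [0.7, 0.7, -0.3]
gripper_width: 0.0951
grasp_force: 0.0
```

View pics/w2.png

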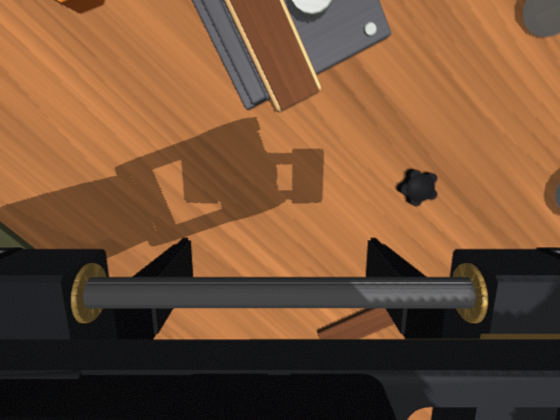

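The wrist view shows the clamp's corner at the top (280,60) and the star knob at (418,187). I stop short of the knob so the camera sees it ahead.

```bash
python3 -m crank '[{"gripper":-1,"dx":0.016,"dy":0.045,"dz":0,"wx":0,"wy":0,"wz":0.054},{"gripper":-1,"dx":0.016,"dy":0.045,"dz":0,"wx":0,"wy":0,"wz":0.054},{"gripper":-1,"dx":0.016,"dy":0.045,"dz":0,"wx":0,"wy":0,"wz":0.054},{"gripper":-1,"dx":0.016,"dy":0.045,"dz":0,"wx":0,"wy":0,"wz":0.054},{"gripper":-1,"dx":0.016,"dy":0.045,"dz":0,"wx":0,"wy":0,"wz":0.054}]'
python3 -m crank '[{"gripper":-1,"dx":0.016,"dy":0.045,"dz":-0.01,"wx":0,"wy":0,"wz":0.054},{"gripper":-1,"dx":0.016,"dy":0.045,"dz":-0.01,"wx":0,"wy":0,"wz":0.054},{"gripper":-1,"dx":0.016,"dy":0.045,"dz":-0.01,"wx":0,"wy":0,"wz":0.053},{"gripper":-1,"dx":0,"dy":0,"dz":0,"wx":0,"wy":0,"wz":0}]'
cat > top.py <<'E'
from h import *
c=cam("wrist")
I=c["image"];m=((I.max(-1)<60)&(c["z_map"]>0)).astype(np.uint8);m[235:]=0
v,u=np.where(m>0);p=pts(c,u,v)
k=(np.hypot(p[:,0]-.56,p[:,1]-.325)<.05)&(p[:,2]>.0)&(p[:,2]<.075);v,u,p=v[k],u[k],p[k]
a=p[p[:,2]>.053];(cx,cy),(w,h),an=cv2.minAreaRect((a[:,:2]*1000).astype(np.float32))
b=cv2.boxPoints(((cx,cy),(w,h),an));print("top centre",cx,cy,w,h,an,a[:,2].mean())
q=a[:,:2]-a[:,:2].mean(0);V=np.linalg.svd(q)[2];print("axis",np.degrees(np.arctan2(V[0,1],V[0,0])))
d=V[0]*np.sign(V[0,1]);s=(p[:,:2]-np.array([cx,cy])/1e3)
for lo,hi in((0,.02),(.02,.031),(.031,.04),(.053,.07)):
    k=(p[:,2]>lo)&(p[:,2]<hi);print(lo,hi,k.sum(), (s[k]@d).min() if k.any() else 0,(s[k]@d).max() if k.any() else 0)
print(manip.sense()["ee_pos"],manip.sense()["ee_rot"])
cv2.imwrite("pics/w3.png",cv2.resize(I[max(v.min()-20,0):v.max()+20,u.min()-20:u.max()+20],None,fx=3,fy=3)[...,::-1]);print(u.min(),u.max(),v.min(),v.max())
E
python3 top.py
```

```text
time_s: 1.8
ee_pos: [0.4738, 0.0881, 0.2543]
ee_rot: [180.0, -0.0, 59.7]
contact_force: [0.7, -1.1, -0.3]
gripper_width: 0.0948
grasp_force: 0.0
time_s: 2.2
ee_pos: [0.5212, 0.225, 0.2212]
ee_rot: [-179.8, 0.1, 69.1]
contact_force: [-0.4, -0.4, 0.1]
gripper_width: 0.0951
grasp_force: 0.0
top centre 564.6917114257812 320.05145263671875 53.2959098815918 13.96883487701416 67.70712280273438 0.05760489533060187
axis -112.19198059376433
0 0.02 2 -0.026611872315045474 -0.026591988031835503
0.02 0.031 478 -0.026644623297646705 0.022911870415055522
0.031 0.04 5 0.005361576573201639 0.03245929328632954
0.053 0.07 827 -0.026639204588129056 0.026642619963016468
[0.52107768 0.22296125 0.22224518] [-1.79845741e+02  1.33150514e-01  6.89373011e+01]
264 309 59 122
```

View pics/w3.png

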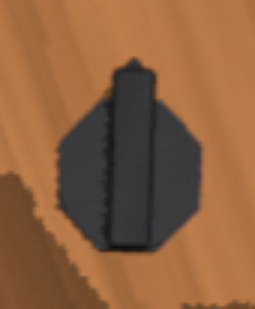

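The crop shows the small black knob from above, with its nose pointing up the image at tip (133,62), so the nose direction is +67.7°. I lower over it with the fingers part-closed, since the blue knob is close by.

```bash
python3 -m crank '[{"gripper":0.2,"dx":0.014,"dy":0.032,"dz":0,"wx":0,"wy":0,"wz":-0.02},{"gripper":0.2,"dx":0.014,"dy":0.032,"dz":-0.02,"wx":0,"wy":0,"wz":0},{"gripper":0.2,"dx":0.015,"dy":0.031,"dz":-0.04,"wx":0,"wy":0,"wz":0},{"gripper":0.2,"dx":0,"dy":0,"dz":-0.03,"wx":0,"wy":0,"wz":0},{"gripper":0.2,"dx":0,"dy":0,"dz":0,"wx":0,"wy":0,"wz":0}]' 20
python3 -m crank '[{"gripper":0.2,"dx":0,"dy":0,"dz":0,"wx":0,"wy":0,"wz":0}]'
```

```text
time_s: 2.75
ee_pos: [0.5608, 0.3124, 0.1307]
ee_rot: [-179.6, 0.4, 67.6]
contact_force: [0.1, -0.6, -0.5]
gripper_width: 0.0606
grasp_force: 0.0
time_s: 2.85
ee_pos: [0.5637, 0.3134, 0.1367]
ee_rot: [-180.0, 0.0, 67.5]
contact_force: [0.3, -0.1, 0.2]
gripper_width: 0.0525
grasp_force: 0.0
```

```bash
python3 -m crank '[{"gripper":0.2,"dx":0,"dy":0.004,"dz":-0.01,"wx":0,"wy":0,"wz":0},{"gripper":0.2,"dx":0,"dy":0,"dz":-0.02,"wx":0,"wy":0,"wz":0},{"gripper":0.2,"dx":0,"dy":0,"dz":-0.02,"wx":0,"wy":0,"wz":0},{"gripper":0.2,"dx":0,"dy":0,"dz":-0.02,"wx":0,"wy":0,"wz":0},{"gripper":0.2,"dx":0,"dy":0,"dz":0,"wx":0,"wy":0,"wz":0}]'
python3 -m crank '[{"gripper":0.2,"dx":0,"dy":0,"dz":-0.015,"wx":0,"wy":0,"wz":0},{"gripper":0.2,"dx":0,"dy":0,"dz":-0.012,"wx":0,"wy":0,"wz":0},{"gripper":0.2,"dx":0,"dy":0,"dz":0,"wx":0,"wy":0,"wz":0},{"gripper":0.2,"dx":0,"dy":0,"dz":0,"wx":0,"wy":0,"wz":0}]'
```

```text
time_s: 3.35
ee_pos: [0.5626, 0.3177, 0.0648]
ee_rot: [-179.9, 0.1, 67.6]
contact_force: [0.4, -0.1, -0.1]
gripper_width: 0.0381
grasp_force: 0.0
time_s: 3.75
ee_pos: [0.5637, 0.3187, 0.0392]
ee_rot: [-180.0, 0.0, 67.6]
contact_force: [0.1, 0.8, -0.2]
gripper_width: 0.0381
grasp_force: 0.0
```

```bash
python3 -m crank '[{"gripper":0.2,"dx":0,"dy":0,"dz":-0.005,"wx":0,"wy":0,"wz":0},{"gripper":1,"dx":0,"dy":0,"dz":0,"wx":0,"wy":0,"wz":0},{"gripper":1,"dx":0,"dy":0,"dz":0,"wx":0,"wy":0,"wz":0},{"gripper":1,"dx":0,"dy":0,"dz":0,"wx":0,"wy":0,"wz":0},{"gripper":1,"dx":0,"dy":0,"dz":0,"wx":0,"wy":0,"wz":0}]' 35
python3 -m crank '[{"gripper":1,"dx":0,"dy":0,"dz":0,"wx":0,"wy":0,"wz":0},{"gripper":1,"dx":0,"dy":0,"dz":0.02,"wx":0,"wy":0,"wz":0},{"gripper":1,"dx":0,"dy":0,"dz":0.04,"wx":0,"wy":0,"wz":0},{"gripper":1,"dx":0,"dy":0,"dz":0.04,"wx":0,"wy":0,"wz":0},{"gripper":1,"dx":0,"dy":0,"dz":0.02,"wx":0,"wy":0,"wz":0}]'
python3 - <<'E'
from h import *
s=manip.sense();print(s["gripper_width"],s["ee_pos"],s["q"].round(1))
# clamp from both fixed cams: bright spindle disc/rib heights
for n in("scene","side"):
    c=cam(n);z=c["z_map"];v,u=np.where(z>0);p=pts(c,u,v)
    near=(abs(p[:,0]-.56)<.12)&(abs(p[:,1]+.02)<.12)
    post=near&(p[:,2]>.058)&(p[:,2]<.085)
    disc=near&(abs(p[:,2]-.05)<.003)
    print(n,"post",post.sum(),p[post].mean(0),p[post][:,:].max(0) if post.any() else 0)
    d=p[disc];g=c["image"][v[disc],u[disc]].astype(int);d=d[(np.ptp(g,axis=1)<25)]
    far=np.hypot(*(d[:,:2]-p[post][:,:2].mean(0)).T)
    r=d[(far>.04)&(far<.075)];print("disc",len(d[far<.03]),d[far<.03].mean(0),"rib",len(r),r.mean(0))
    save(c,n+"2.png")
E
```

```text
time_s: 4.25
ee_pos: [0.5639, 0.3188, 0.0345]
ee_rot: [180.0, -0.0, 67.6]
contact_force: [0.1, 0.5, -1.3]
gripper_width: 0.0136
grasp_force: 35.0
time_s: 4.75
ee_pos: [0.5652, 0.3195, 0.1586]
ee_rot: [179.8, -0.2, 67.6]
contact_force: [0.5, -1.1, -0.2]
gripper_width: 0.014
grasp_force: 35.0
0.014008557759019252 [0.56520739 0.3194506  0.15862124] [24.7  9.1 97.9  0.  72.7 47.1]
scene post 40 [ 0.57501377 -0.01225558  0.06571847] [ 0.58573772 -0.00182357  0.07543427]
disc 85 [ 0.57257287 -0.02038485  0.05028265] rib 9 [ 0.62335532 -0.03249687  0.04998216]
side post 32 [ 0.56942629 -0.0074759   0.06540494] [ 5.81964945e-01 -2.30460173e-04  7.81102962e-02]
disc 80 [ 0.56132434 -0.0097731   0.04962288] rib 11 [ 0.6194455  -0.02870649  0.04950922]
```

```bash
python3 -m crank '[{"gripper":1,"dx":-0.008,"dy":-0.02,"dz":0.02,"wx":0,"wy":0,"wz":-0.06},{"gripper":1,"dx":-0.009,"dy":-0.043,"dz":0.02,"wx":0,"wy":0,"wz":-0.062},{"gripper":1,"dx":-0.009,"dy":-0.043,"dz":0,"wx":0,"wy":0,"wz":-0.062},{"gripper":1,"dx":-0.009,"dy":-0.043,"dz":0,"wx":0,"wy":0,"wz":-0.062},{"gripper":1,"dx":-0.009,"dy":-0.043,"dz":0,"wx":0,"wy":0,"wz":-0.062}]'
python3 -m crank '[{"gripper":1,"dx":-0.009,"dy":-0.043,"dz":0,"wx":0,"wy":0,"wz":-0.062},{"gripper":1,"dx":-0.009,"dy":-0.043,"dz":0,"wx":0,"wy":0,"wz":-0.062},{"gripper":1,"dx":-0.009,"dy":-0.043,"dz":0,"wx":0,"wy":0,"wz":-0.062},{"gripper":1,"dx":-0.008,"dy":-0.043,"dz":0,"wx":0,"wy":0,"wz":-0.066},{"gripper":1,"dx":0,"dy":-0.02,"dz":0,"wx":0,"wy":0,"wz":0}]'
python3 -m crank '[{"gripper":1,"dx":0,"dy":0,"dz":0,"wx":0,"wy":0,"wz":0},{"gripper":1,"dx":0,"dy":0,"dz":0,"wx":0,"wy":0,"wz":0},{"gripper":1,"dx":0,"dy":0,"dz":0,"wx":0,"wy":0,"wz":0}]'
cat > cl.py <<'E'
from h import *
c=cam("wrist");s=manip.sense();print(s["ee_pos"],s["ee_rot"])
z=c["z_map"];v,u=np.where(z>0);p=pts(c,u,v);g=c["image"][v,u].astype(int)
near=(np.hypot(p[:,0]-.567,p[:,1]+.014)<.085)&(v<240)&(np.ptp(g,axis=1)<30)
for nm,lo,hi in(("post",.0695,.076),("disc",.047,.053),("key",.0615,.0665)):
    k=near&(p[:,2]>lo)&(p[:,2]<hi);q=p[k]
    r=np.hypot(q[:,0]-.567,q[:,1]+.014)
    if nm=="disc":
        rib=q[r>.042];q=q[r<.03];print("rib",len(rib),rib.mean(0))
    else: q=q[r<.03]
    if len(q)<3: print(nm,"few");continue
    (x,y),R_=cv2.minEnclosingCircle((q[:,:2]*1000).astype(np.float32))
    print(nm,len(q),q.mean(0),"circle",x,y,R_)
save(c,"w4.png");np.savez("w4.npz",**c)
k=near
cv2.imwrite("pics/w4c.png",cv2.resize(c["image"][:240,150:450],None,fx=2.5,fy=2.5,interpolation=cv2.INTER_CUBIC)[...,::-1])
E
python3 cl.py
```

```text
time_s: 5.35
ee_pos: [0.518, 0.1251, 0.1919]
ee_rot: [-179.9, 0.1, 49.8]
contact_force: [0.3, -0.0, 0.1]
gripper_width: 0.0139
grasp_force: 35.0
time_s: 5.85
ee_pos: [0.4826, -0.0678, 0.1918]
ee_rot: [-179.9, 0.2, 35.3]
contact_force: [0.4, 0.4, -0.7]
gripper_width: 0.0134
grasp_force: 35.0
time_s: 6.15
ee_pos: [0.4843, -0.0643, 0.1932]
ee_rot: [-179.9, 0.1, 35.6]
contact_force: [-0.1, 0.8, -0.6]
gripper_width: 0.0139
grasp_force: 35.0
[ 0.48448726 -0.06419989  0.19348047] [-1.79932250e+02  3.73466467e-02  3.56023186e+01]
post 169 [ 0.56804574 -0.01373788  0.07141027] circle 568.0729370117188 -13.713876724243164 6.153726100921631
rib 169 [ 0.62038263 -0.03247179  0.04965641]
disc 1807 [ 0.56383497 -0.01648507  0.04976979] circle 564.9046630859375 -15.890308380126953 22.897294998168945
key 84 [ 0.57699124 -0.00753998  0.06386951] circle 573.019287109375 -11.25806999206543 11.794614791870117
```

View pics/w4c.png

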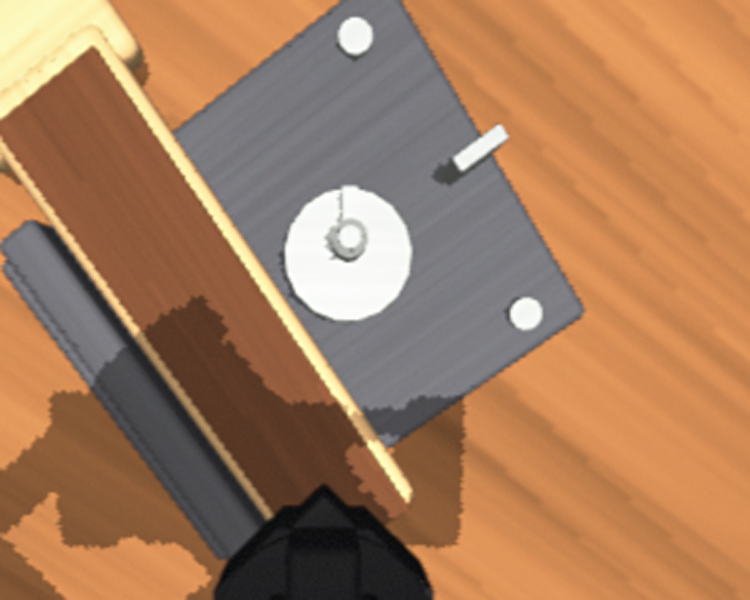

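The crop shows the spindle post at about (348,238), with its key pointing straight up the image, roughly along the tool's x axis. The rib is at (480,148). The post is at (0.568,-0.0137), the rib direction about -20°, and the key about +35°. I move above the post.

```bash
python3 -m crank '[{"gripper":1,"dx":0.021,"dy":0.0126,"dz":0,"wx":0,"wy":0,"wz":0},{"gripper":1,"dx":0.021,"dy":0.0126,"dz":0,"wx":0,"wy":0,"wz":0},{"gripper":1,"dx":0.021,"dy":0.0126,"dz":-0.02,"wx":0,"wy":0,"wz":0},{"gripper":1,"dx":0.0205,"dy":0.0127,"dz":-0.03,"wx":0,"wy":0,"wz":0},{"gripper":1,"dx":0,"dy":0,"dz":-0.02,"wx":0,"wy":0,"wz":0}]'
python3 -m crank '[{"gripper":1,"dx":0,"dy":0,"dz":0,"wx":0,"wy":0,"wz":0},{"gripper":1,"dx":0,"dy":0,"dz":0,"wx":0,"wy":0,"wz":0},{"gripper":1,"dx":0,"dy":0,"dz":0,"wx":0,"wy":0,"wz":0}]'
python3 - <<'E'
from h import *
s=manip.sense();print(s["ee_pos"],s["ee_rot"],s["contact_force"])
d=np.load("w4.npz");c={k:d[k] for k in d.files}
z=c["z_map"];v,u=np.where(z>0);p=pts(c,u,v);e=p[:,:2]-[.568,-.0137];r=np.hypot(*e.T)
for lo,hi in((.055,.0675),(.062,.066)):
    k=(p[:,2]>lo)&(p[:,2]<hi)&(r>8e-3)&(r<.019);a=np.degrees(np.arctan2(e[k,1],e[k,0]));print(k.sum(),np.median(a),a.mean(),np.percentile(a,[5,95]),r[k].max())
E
```

```text
time_s: 6.7
ee_pos: [0.5693, -0.0121, 0.1223]
ee_rot: [-179.9, 0.0, 35.7]
contact_force: [-0.6, -0.8, -0.9]
gripper_width: 0.0139
grasp_force: 35.0
time_s: 7.0
ee_pos: [0.569, -0.0146, 0.126]
ee_rot: [179.9, -0.1, 35.5]
contact_force: [-0.4, 0.4, -1.3]
gripper_width: 0.0138
grasp_force: 35.0
[ 0.56904217 -0.01462371  0.12600936] [ 1.79897352e+02 -1.14807806e-01  3.55391748e+01] [-0.4400944   0.41142027 -1.32590286]
76 34.99762403185847 33.69686213958246 [21.61487584 45.53855235] 0.017374991304853742
71 34.972095421534256 33.1647480869955 [21.34279642 43.71764061] 0.017374991304853742
```

```bash
python3 -m crank '[{"gripper":1,"dx":-0.0005,"dy":0.0005,"dz":-0.008,"wx":0,"wy":0,"wz":0},{"gripper":1,"dx":0,"dy":0,"dz":-0.008,"wx":0,"wy":0,"wz":0},{"gripper":1,"dx":0,"dy":0,"dz":0,"wx":0,"wy":0,"wz":0},{"gripper":1,"dx":0,"dy":0,"dz":0,"wx":0,"wy":0,"wz":0}]'
python3 -m crank '[{"gripper":1,"dx":0,"dy":0,"dz":-0.002,"wx":0,"wy":0,"wz":0},{"gripper":1,"dx":0,"dy":0,"dz":-0.002,"wx":0,"wy":0,"wz":0},{"gripper":1,"dx":0,"dy":0,"dz":0,"wx":0,"wy":0,"wz":0}]'
```

```text
time_s: 7.4
ee_pos: [0.5673, -0.0144, 0.1078]
ee_rot: [-180.0, 0.0, 35.5]
contact_force: [0.6, -0.1, -1.2]
gripper_width: 0.0138
grasp_force: 35.0
time_s: 7.7
ee_pos: [0.5677, -0.0143, 0.1041]
ee_rot: [-180.0, -0.0, 35.5]
contact_force: [1.0, -0.2, -0.9]
gripper_width: 0.0137
grasp_force: 35.0
```

```bash
python3 -m crank '[{"gripper":1,"dx":0,"dy":0,"dz":-0.002,"wx":0,"wy":0,"wz":0},{"gripper":1,"dx":0,"dy":0,"dz":-0.001,"wx":0,"wy":0,"wz":0},{"gripper":1,"dx":0,"dy":0,"dz":0,"wx":0,"wy":0,"wz":0}]'
python3 -m crank '[{"gripper":1,"dx":0,"dy":0,"dz":-0.001,"wx":0,"wy":0,"wz":0},{"gripper":1,"dx":0,"dy":0,"dz":-0.001,"wx":0,"wy":0,"wz":0},{"gripper":1,"dx":0,"dy":0,"dz":0,"wx":0,"wy":0,"wz":0}]'
```

```text
time_s: 8.0
ee_pos: [0.5681, -0.0144, 0.1014]
ee_rot: [180.0, -0.0, 35.5]
contact_force: [1.5, -0.7, -1.9]
gripper_width: 0.0138
grasp_force: 35.0
time_s: 8.3
ee_pos: [0.5681, -0.0144, 0.0994]
ee_rot: [180.0, -0.0, 35.5]
contact_force: [1.4, -0.1, -0.3]
gripper_width: 0.0138
grasp_force: 35.0
```

```bash
python3 -m crank '[{"gripper":1,"dx":0.0004,"dy":0,"dz":-0.001,"wx":0,"wy":0,"wz":0},{"gripper":1,"dx":0,"dy":0,"dz":0,"wx":0,"wy":0,"wz":0}]'
python3 -m crank '[{"gripper":1,"dx":0,"dy":0,"dz":-0.0007,"wx":0,"wy":0,"wz":0},{"gripper":1,"dx":0,"dy":0,"dz":0,"wx":0,"wy":0,"wz":0}]'
```

```text
time_s: 8.5
ee_pos: [0.5682, -0.0144, 0.0982]
ee_rot: [180.0, -0.0, 35.5]
contact_force: [2.0, -0.4, -0.4]
gripper_width: 0.0137
grasp_force: 35.0
time_s: 8.7
ee_pos: [0.5682, -0.0144, 0.0976]
ee_rot: [180.0, -0.0, 35.5]
contact_force: [1.5, -0.8, -1.0]
gripper_width: 0.0137
grasp_force: 35.0
```

```bash
python3 -m crank '[{"gripper":1,"dx":0,"dy":0,"dz":-0.0007,"wx":0,"wy":0,"wz":0},{"gripper":1,"dx":0,"dy":0,"dz":0,"wx":0,"wy":0,"wz":0}]'
python3 -m crank '[{"gripper":1,"dx":0,"dy":0,"dz":-0.0007,"wx":0,"wy":0,"wz":0},{"gripper":1,"dx":0,"dy":0,"dz":0,"wx":0,"wy":0,"wz":0}]'
```

```text
time_s: 8.9
ee_pos: [0.5682, -0.0144, 0.0968]
ee_rot: [180.0, -0.0, 35.5]
contact_force: [2.3, -0.2, -0.6]
gripper_width: 0.0138
grasp_force: 35.0
time_s: 9.1
ee_pos: [0.5682, -0.0144, 0.0962]
ee_rot: [180.0, -0.0, 35.5]
contact_force: [2.9, -0.5, 0.1]
gripper_width: 0.0136
grasp_force: 35.0
```

```bash
python3 -m crank '[{"gripper":1,"dx":0.0004,"dy":0,"dz":-0.001,"wx":0,"wy":0,"wz":0},{"gripper":1,"dx":0,"dy":0,"dz":-0.001,"wx":0,"wy":0,"wz":0},{"gripper":1,"dx":0,"dy":0,"dz":0,"wx":0,"wy":0,"wz":0}]'
python3 -m crank '[{"gripper":1,"dx":0,"dy":0,"dz":-0.001,"wx":0,"wy":0,"wz":0},{"gripper":1,"dx":0,"dy":0,"dz":-0.001,"wx":0,"wy":0,"wz":0},{"gripper":1,"dx":0,"dy":0,"dz":0,"wx":0,"wy":0,"wz":0}]'
```

```text
time_s: 9.4
ee_pos: [0.5683, -0.0143, 0.0938]
ee_rot: [-180.0, 0.0, 35.5]
contact_force: [2.4, -0.9, -0.8]
gripper_width: 0.014
grasp_force: 35.0
time_s: 9.7
ee_pos: [0.5683, -0.0143, 0.0919]
ee_rot: [-180.0, 0.0, 35.5]
contact_force: [1.5, -0.6, -2.0]
gripper_width: 0.0139
grasp_force: 35.0
```

```bash
python3 -m crank '[{"gripper":1,"dx":0.0002,"dy":0,"dz":-0.001,"wx":0,"wy":0,"wz":0},{"gripper":1,"dx":0,"dy":0,"dz":-0.001,"wx":0,"wy":0,"wz":0},{"gripper":1,"dx":0,"dy":0,"dz":-0.001,"wx":0,"wy":0,"wz":0},{"gripper":1,"dx":0,"dy":0,"dz":0,"wx":0,"wy":0,"wz":0}]'
python3 -m crank '[{"gripper":1,"dx":0,"dy":0,"dz":-0.001,"wx":0,"wy":0,"wz":0},{"gripper":1,"dx":0,"dy":0,"dz":-0.001,"wx":0,"wy":0,"wz":0},{"gripper":1,"dx":0,"dy":0,"dz":-0.001,"wx":0,"wy":0,"wz":0},{"gripper":1,"dx":0,"dy":0,"dz":0,"wx":0,"wy":0,"wz":0}]'
python3 -m crank '[{"gripper":1,"dx":0,"dy":0,"dz":-0.0008,"wx":0,"wy":0,"wz":0},{"gripper":1,"dx":0,"dy":0,"dz":0,"wx":0,"wy":0,"wz":0}]'
```

```text
time_s: 10.1
ee_pos: [0.5684, -0.0143, 0.0888]
ee_rot: [-180.0, 0.0, 35.5]
contact_force: [0.2, 0.4, -1.1]
gripper_width: 0.0135
grasp_force: 35.0
time_s: 10.5
ee_pos: [0.5685, -0.0143, 0.0859]
ee_rot: [-180.0, 0.0, 35.5]
contact_force: [0.2, 0.6, -1.2]
gripper_width: 0.014
grasp_force: 35.0
time_s: 10.7
ee_pos: [0.5685, -0.0143, 0.0852]
ee_rot: [-180.0, 0.0, 35.5]
contact_force: [0.4, 0.7, -1.8]
gripper_width: 0.0141
grasp_force: 35.0
```

```bash
python3 -m crank '[{"gripper":1,"dx":0,"dy":0,"dz":-0.0006,"wx":0,"wy":0,"wz":0},{"gripper":1,"dx":0,"dy":0,"dz":0,"wx":0,"wy":0,"wz":0}]'
python3 -m crank '[{"gripper":1,"dx":0,"dy":0,"dz":-0.0005,"wx":0,"wy":0,"wz":0},{"gripper":1,"dx":0,"dy":0,"dz":0,"wx":0,"wy":0,"wz":0}]'
```

```text
time_s: 10.9
ee_pos: [0.5686, -0.0143, 0.0847]
ee_rot: [-180.0, 0.0, 35.5]
contact_force: [-0.9, -0.2, -0.6]
gripper_width: 0.0137
grasp_force: 35.0
time_s: 11.1
ee_pos: [0.5687, -0.0143, 0.0844]
ee_rot: [-180.0, -0.0, 35.5]
contact_force: [0.4, 0.2, 0.4]
gripper_width: 0.0138
grasp_force: 35.0
```

```bash
python3 -m crank '[{"gripper":1,"dx":0,"dy":0,"dz":-0.0004,"wx":0,"wy":0,"wz":0},{"gripper":1,"dx":0,"dy":0,"dz":0,"wx":0,"wy":0,"wz":0}]'
python3 -m crank '[{"gripper":1,"dx":0,"dy":0,"dz":-0.0003,"wx":0,"wy":0,"wz":0},{"gripper":1,"dx":0,"dy":0,"dz":0,"wx":0,"wy":0,"wz":0}]'
```

```text
time_s: 11.3
ee_pos: [0.5688, -0.0143, 0.0844]
ee_rot: [180.0, -0.0, 35.5]
contact_force: [-0.8, 0.3, 3.5]
gripper_width: 0.0137
grasp_force: 35.0
time_s: 11.5
ee_pos: [0.5688, -0.0143, 0.0844]
ee_rot: [180.0, -0.0, 35.5]
contact_force: [-3.2, -0.5, 4.7]
gripper_width: 0.0139
grasp_force: 35.0
```

Home: z has stopped at 0.0844 and the force is building. Now I turn clockwise.

```bash
python3 -m crank '[{"gripper":1,"dx":-0.0003,"dy":0,"dz":0,"wx":0,"wy":0,"wz":-0.03},{"gripper":1,"dx":0,"dy":0,"dz":0,"wx":0,"wy":0,"wz":-0.06},{"gripper":1,"dx":0,"dy":0,"dz":0,"wx":0,"wy":0,"wz":-0.06},{"gripper":1,"dx":0,"dy":0,"dz":0,"wx":0,"wy":0,"wz":-0.06},{"gripper":1,"dx":0,"dy":0,"dz":0,"wx":0,"wy":0,"wz":0}]' 45
python3 -c "
from h import *
s=manip.sense();print(s['torque'])"
```

```text
time_s: 12.0
ee_pos: [0.5686, -0.0141, 0.0843]
ee_rot: [-180.0, -0.0, 23.4]
contact_force: [-2.2, -0.1, 6.2]
gripper_width: 0.0135
grasp_force: 45.0
[ 0.23471445  0.59203056 -0.02229359]
```

```bash
python3 -m crank '[{"gripper":1,"dx":0,"dy":0,"dz":0,"wx":0,"wy":0,"wz":-0.06},{"gripper":1,"dx":0,"dy":0,"dz":0,"wx":0,"wy":0,"wz":-0.06},{"gripper":1,"dx":0,"dy":0,"dz":0,"wx":0,"wy":0,"wz":-0.06},{"gripper":1,"dx":0,"dy":0,"dz":0,"wx":0,"wy":0,"wz":-0.06},{"gripper":1,"dx":0,"dy":0,"dz":0,"wx":0,"wy":0,"wz":-0.06}]'
python3 -m crank '[{"gripper":1,"dx":0,"dy":0,"dz":0,"wx":0,"wy":0,"wz":-0.06},{"gripper":1,"dx":0,"dy":0,"dz":0,"wx":0,"wy":0,"wz":-0.06},{"gripper":1,"dx":0,"dy":0,"dz":0,"wx":0,"wy":0,"wz":-0.06},{"gripper":1,"dx":0,"dy":0,"dz":0,"wx":0,"wy":0,"wz":-0.06},{"gripper":1,"dx":0,"dy":0,"dz":0,"wx":0,"wy":0,"wz":0}]'
```

```text
time_s: 12.5
ee_pos: [0.5688, -0.0141, 0.0843]
ee_rot: [-180.0, -0.0, 6.1]
contact_force: [-2.2, 0.7, 5.1]
gripper_width: 0.0139
grasp_force: 45.0
time_s: 13.0
ee_pos: [0.5689, -0.0143, 0.0844]
ee_rot: [-180.0, -0.1, -7.5]
contact_force: [-2.1, 0.2, 5.0]
gripper_width: 0.0136
grasp_force: 45.0
```

```bash
python3 -m crank '[{"gripper":1,"dx":0,"dy":0,"dz":0,"wx":0,"wy":0,"wz":-0.05},{"gripper":1,"dx":0,"dy":0,"dz":0,"wx":0,"wy":0,"wz":-0.05},{"gripper":1,"dx":0,"dy":0,"dz":0,"wx":0,"wy":0,"wz":-0.05},{"gripper":1,"dx":0,"dy":0,"dz":0,"wx":0,"wy":0,"wz":-0.05},{"gripper":1,"dx":0,"dy":0,"dz":0,"wx":0,"wy":0,"wz":0}]'
python3 -m crank '[{"gripper":1,"dx":0,"dy":0,"dz":0,"wx":0,"wy":0,"wz":0},{"gripper":1,"dx":0,"dy":0,"dz":0,"wx":0,"wy":0,"wz":0}]'
```

```text
time_s: 13.5
ee_pos: [0.5691, -0.0144, 0.0844]
ee_rot: [-180.0, -0.1, -19.0]
contact_force: [-1.6, 0.9, 4.4]
gripper_width: 0.0136
grasp_force: 45.0
time_s: 13.7
ee_pos: [0.569, -0.0144, 0.0844]
ee_rot: [-180.0, -0.1, -18.9]
contact_force: [-1.5, 0.1, 5.7]
gripper_width: 0.0138
grasp_force: 45.0
```

```bash
python3 -m crank '[{"gripper":0,"dx":0,"dy":0,"dz":0,"wx":0,"wy":0,"wz":0},{"gripper":0,"dx":0,"dy":0,"dz":0,"wx":0,"wy":0,"wz":0},{"gripper":0,"dx":0,"dy":0,"dz":0,"wx":0,"wy":0,"wz":0},{"gripper":0,"dx":0,"dy":0,"dz":0.01,"wx":0,"wy":0,"wz":0},{"gripper":0,"dx":0,"dy":0,"dz":0.03,"wx":0,"wy":0,"wz":0}]'
python3 -m crank '[{"gripper":0,"dx":0,"dy":0,"dz":0.04,"wx":0,"wy":0,"wz":0},{"gripper":0,"dx":-0.03,"dy":0.01,"dz":0.03,"wx":0,"wy":0,"wz":0},{"gripper":0,"dx":-0.035,"dy":0.012,"dz":0,"wx":0,"wy":0,"wz":0},{"gripper":0,"dx":-0.03,"dy":0.01,"dz":0,"wx":0,"wy":0,"wz":0},{"gripper":0,"dx":0,"dy":0,"dz":0,"wx":0,"wy":0,"wz":0}]'
python3 -m crank '[{"gripper":0,"dx":0,"dy":0,"dz":0,"wx":0,"wy":0,"wz":0},{"gripper":0,"dx":0,"dy":0,"dz":0,"wx":0,"wy":0,"wz":0}]'
python3 - <<'E'
from h import *
c=cam("wrist");z=c["z_map"];v,u=np.where(z>0);p=pts(c,u,v);g=c["image"][v,u]
k=(g.max(1)<70)&(np.hypot(p[:,0]-.568,p[:,1]+.014)<.05)&(p[:,2]>.1)&(p[:,2]<.12)&(v<240)
a=p[k];q=a[:,:2]-a[:,:2].mean(0);V=np.linalg.svd(q)[2];print(k.sum(),a.mean(0),np.percentile(a[:,2],95),np.degrees(np.arctan2(V[0,1],V[0,0])),np.ptp(q@V.T,axis=0))
r=(g.min(1)>100)&(abs(p[:,2]-.05)<.004)&(np.hypot(p[:,0]-.6204,p[:,1]+.0325)<.02);print("rib",r.sum(),p[r].mean(0))
cv2.imwrite("pics/w5.png",cv2.resize(c["image"][:260,150:450],None,fx=2,fy=2)[...,::-1])
E
```

```text
time_s: 14.2
ee_pos: [0.5657, -0.014, 0.1207]
ee_rot: [179.9, 0.4, -18.9]
contact_force: [0.4, -0.4, 0.6]
gripper_width: 0.0459
grasp_force: 0.0
time_s: 14.7
ee_pos: [0.4711, 0.0186, 0.1941]
ee_rot: [-180.0, -0.0, -18.8]
contact_force: [0.7, -0.1, 0.9]
gripper_width: 0.0478
grasp_force: 0.0
time_s: 14.9
ee_pos: [0.4742, 0.0174, 0.1941]
ee_rot: [-180.0, -0.1, -18.9]
contact_force: [0.2, -0.4, -1.3]
gripper_width: 0.0476
grasp_force: 0.0
1495 [ 0.570269   -0.01386412  0.1075845 ] 0.10891290986400357 161.3362939265601 [0.0537319  0.01391991]
rib 175 [ 0.6210905  -0.03237931  0.04962801]
```

View pics/w5.png

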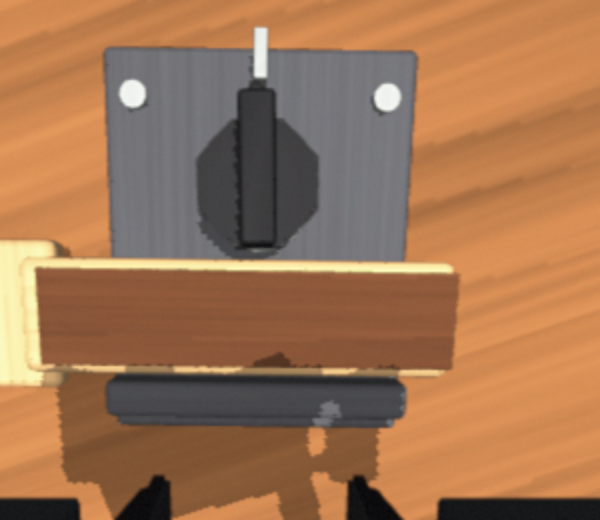

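The picture shows the knob seated on the spindle, its nose at (258,85) pointing straight at the rib at (261,50). The bar top is at 0.108 m, which means fully home, and the fingers are clear. I hand it in.

```bash
python3 -c "
from plant import manip
print(manip.job_done())"
```

```text
the job is handed in; nothing more can be done
None
```

I pushed the small black bar knob fully home on the spindle, about 55° short of the rib, then turned it clockwise until its nose pointed at the rib to within about 2° by the wrist camera. I released it, touched nothing else, and handed the job in at about 15 s.

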